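# Space a repaired cover in its gluing jig and hold it flush

## Task

A freshly glued white cover stands proud in the wooden gluing jig, with a slot between it and the jig's cheek at each end; only one of the two slots is wide enough for the plywood spacer. Take the spacer out of its block, slide it upright into the slot that takes it until you feel it on the bottom, and let go of it there; then press the cover down with your fingers until it is flush with the jig's rim and keep it pressed, finishing while still holding it down. Do not push the other things on the bench about.

Things in the scene. Friction and masses are not known exactly. Their poses are not given: they have to be found in the camera images.
- jig: Fixed wooden gluing jig, 118 (its x) x 178 (its y) mm, level, turned up to 0.6 rad. Origin: centre of its underside. Its floor is 8 mm thick; side rails (inner faces at x = +-47 mm) and a cheek at each y end rise to a rim 36 mm above the table. One cheek is 10 mm thick, the other 22 mm, at either end by chance, both centred at y = +-74 mm, so one slot beside the cover is wide, the other narrow.
- slot_1 (a point): Slot at the jig's +y end: a point 62 mm from the jig's centre at rim height; slot floor 28 mm below, slot 94 mm long along jig x. The wide slot (14 mm, 55 to 69 mm from the jig's centre) is centred here; the narrow one is only 8 mm (55 to 63 mm). Which is which is not told: see or feel it. A spacer put to this point of the narrow one stops about at rim height.
- slot_2 (a point): The like point of the slot at the jig's -y end.
- cover_top (a point): Centre of the top face of the white cover, a block 90 (jig x) x 110 (jig y) x 26 mm in the middle of the jig, guided straight up and down on springs; at rest its top is 44 mm above the table.
- cover (a joint): How far the cover is pressed down, m: 0 at rest (8 mm proud of the rim), 0.008 fully down and flush with the rim, against a stop. The springs push back with 4 N at rest to 10 N when flush.
- spacer_center (a point): Centre (half-way up) of the loose plywood spacer, an upright board 40 (its x) x 10 (its y) x 80 mm high (its z), 30 to 50 g; lowest 4 mm only 7.5 mm thick. It stands in a block, its top 86 mm above the table; grip it across its y. On the slot floor its centre is 48 mm, its top 88 mm above the table. It goes in with its y along the jig's y.
- rack: Fixed dark wooden block 64 (its x) x 45 (its y) x 20 mm high that holds the spacer upright in a slot 48 x 13 mm along its x, 14 mm deep. Origin: centre of its underside.
- jar: Bystander: glass jar, 80 mm wide, 110 mm high. Origin: on its underside.
- driver: Bystander: screwdriver, red handle, 190 mm long, lying. Origin: on its underside.
- bracket: Bystander: white plastic plate 60 x 110 x 12 mm, lying. Origin: on its underside.
- meter: Bystander: black multimeter 150 x 80 x 32 mm, lying. Origin: on its underside.
- pliers: Bystander: blue-handled pliers, 170 mm long, lying. Origin: on its underside.
- motor: Bystander: small steel motor 36 x 20 x 22 mm. Origin: on its underside.
There are look-alikes about, which are no part of the job. What is meant by the part that bears spacer_center is not black or red, and is the smaller of those in its own colour.

How it is judged:
By the outcome, as a careful person would: the job done as asked, in the order asked, and still so for the second after the job is handed in, while the arm keeps its last pose, push and grip.
It also fails if it takes over 58 s, if anything falls off the work surface, if the arm or the gripper's body presses on something with over 40 N, if the wrist force passes 120 N, or if a joint passes its speed limit or range.

## Robot

A 6-joint arm with a two-finger parallel gripper is mounted at the origin on the work surface. World frame = base frame: x ahead of the robot, y to its left, z up, the work surface at z = 0. Lengths are in m, angles in rad, forces in N, time in s.
With the tool pointing down it reaches from about 0.4 to 0.825 m from the base axis. Payload 7 kg.
Tool frame: the origin (TCP) lies on the centre line of the jaws, within the pads' length; the fingertips stand arm.tip_reach ahead of it and the grasp point (between the pads) lies 5 mm behind it (arm.tip_reach is the distance from the TCP to the fingertips, in m); z points along the fingers, y is the line along which they close (so a half turn about z gives the same grasp; the last joint's range is limited). The gripper opens to 88 mm and grips with 3 to 60 N. Pads are 19 mm wide; open, the fingers measure 130 mm over their backs; the gripper's body (78 mm by 193 mm) begins 47 mm behind the grasp point.
Start: joints at [1.588, 0.359, 0.012, 0, -1.224, -0.288], TCP at [0.181, 0.65, 0.241] pointing down, gripper open.
Joint ranges: [-3.07, 3.07], [-1.43, 2.12], [-1.02, 1.25], [-3.03, 1.67], [-3.05, -0], [-3.03, 3.03]. Speed limits (rad/s): [2.39, 2.39, 3.01, 3.14, 3.14, 3.14].

## Interface

Orientations are given as [roll, pitch, yaw] about the fixed x, y, z axes, in that order (R = Rz(yaw) Ry(pitch) Rx(roll)).
In Python, from station import status, optics, order, arm gives the robot as it stands. The module is installed in compiled form; this text tells all that it offers.
- The arm moves only by the shell command python3 -m jog 'ROWS' [FORCE]. ROWS is JSON, a list of rows, each a list of 3 entries, a list of its own where there are three numbers: the gripper command: -1 is shut, 1 is fully open, values between are in proportion, then the shift along the tool's x, y, z in mm, then the turn about the tool's z in rad. A call has 1 to 20 rows; each row is the pose to reach, as a shift and turn from the pose commanded when the call began, along the tool's axes at that moment; what a row does not reach only later rows make up. A row lasts 1/8 s, in which the tool goes at most 62.5 mm and 10.7 degrees, less where a joint would pass 70% of its speed; a pose out of reach is approached as far as the arm can. A call with a gripper value outside its range is refused whole. The fingers move at their own pace and stop on an object; FORCE is the grip in N (left out, the last holds). Time passes only in rows, so rows that repeat a pose let the fingers close. It gives the time, the measured TCP pose, the force, the opening and the grip force at its end, in the units of the state.
- status.get_state(): the state, without advancing time (a new reading comes with each control period).
- optics.grab_frame(name): name is "scene" or "top" or "wrist"; returns a dict with "color" (420x560x3 uint8, red, green, blue), "mtx" (3x3 intrinsics, pixels), "k1" (the pictures are not rectified: a ray, as slopes to the right and down, at radius r is drawn at 1 + k1 r^2 times it, then the intrinsics apply), "cam_to_world" (4x4, takes a point from camera to world coordinates). Camera axes: x right, y down, z forward; pixel columns grow to the right and rows downward; lengths in m; the calibration is good to about 2 mm. A picture is of the moment at which its call begins. There is no depth.
- order.job_done(): hands the job in; it is judged then, once.
The state is a dict: "t": time; "q": joint angles; "qd": joint speeds; "joint_efforts": joint torques, N m; "eef_pos": TCP position; "ee_rot": TCP orientation; "force": force on the tool from outside, world axes, zero at the start; "moment": the same for the moment, N m; "width": finger opening in m; "gripper_force": force on a finger pad.
Only numpy, scipy, OpenCV 4.12 (cv2) and the standard library are available. Lean on these libraries where they do the work, as an engineer would, in place of code of your own. Each camera call takes 0.05 s, during which the arm holds its last target. There are 200 camera calls.

## Working session

There is one attempt and no reset: what is moved stays moved. The work goes in short steps, Python scripts to look and compute and a shell command to move; the robot and the scene stay as the last step left them, time stands still between calls to the robot, and variables do not carry over. Pictures are saved under pics/ and viewed, at most 10 in all, crops included, and the job is handed in when it is done.

```bash
mkdir -p pics
cat > h.py <<'E'
import numpy as np, cv2, pickle
from station import status, optics, order, arm
from scipy.spatial.transform import Rotation as R
def snap(name, fn):
    f=optics.grab_frame(name); pickle.dump(f,open(f'pics/{fn}.pkl','wb'))
    cv2.imwrite(f'pics/{fn}.png',f['color'][:,:,::-1]); return f
def load(fn): return pickle.load(open(f'pics/{fn}.pkl','rb'))
def ray(f,u,v):
    K=f['mtx']; d=np.array([(u-K[0,2])/K[0,0],(v-K[1,2])/K[1,1]]); s=d.copy()
    for _ in range(20): s=d/(1+f['k1']*(s@s))
    T=f['cam_to_world']; r=T[:3,:3]@np.array([*s,1]); return T[:3,3],r
def atz(f,u,v,z):
    o,r=ray(f,u,v); return o+r*(z-o[2])/r[2]
def tri(f1,p1,f2,p2):
    A=[];b=[]
    for f,p in((f1,p1),(f2,p2)):
        o,r=ray(f,*p); r=r/np.linalg.norm(r); M=np.eye(3)-np.outer(r,r); A.append(M); b.append(M@o)
    return np.linalg.lstsq(np.vstack(A),np.hstack(b),rcond=None)[0]
def proj(f,P):
    T=f['cam_to_world']; c=T[:3,:3].T@(np.array(P)-T[:3,3]); s=c[:2]/c[2]; s=s*(1+f['k1']*(s@s)); K=f['mtx']
    return K[0,0]*s[0]+K[0,2],K[1,1]*s[1]+K[1,2]
def shift(target):
    "tool-frame shift mm from measured pose"
    s=status.get_state(); Rm=R.from_euler('xyz',s['ee_rot']).as_matrix()
    return Rm.T@(np.array(target)-s['eef_pos'])*1000
E
python3 - <<'E'
from h import *
np.set_printoptions(precision=4,suppress=True)
for n in('top','scene','wrist'):
    f=snap(n,n+'0'); print(n,f['cam_to_world'][:3,3],f['mtx'][0,0],f['k1'])
print(status.get_state(),arm.tip_reach)
a=cv2.imread('pics/top0.png');b=cv2.imread('pics/scene0.png')
cv2.imwrite('pics/top0b.png',cv2.resize(a,(800,600)))
cv2.imwrite('pics/scene0b.png',cv2.resize(b,(800,600)))
E
```

```text
top [ 0.3441 -0.0347  1.2543] 433.1000827979364 -0.03288219939467274
scene [ 1.2086 -0.761   0.9044] 522.229804543471 -0.10761443762888687
wrist [0.2506 0.6311 0.3842] 295.5213885500121 -0.01044310202335079
{'t': 0.15, 'q': array([ 1.5881,  0.3592,  0.0113, -0.0002, -1.2241, -0.2881]), 'qd': array([-0.0001, -0.0015,  0.0023, -0.0007, -0.0005, -0.0006]), 'joint_efforts': array([ -0.0001, -58.3277,  29.3291,   7.0013,   0.0087,  -0.0001]), 'eef_pos': array([0.1805, 0.6501, 0.2398]), 'ee_rot': array([ 3.1403, -0.0001, -0.2708]), 'force': array([0.5815, 0.7677, 0.1885]), 'moment': array([-0.0063, -0.0506, -0.0262]), 'gripper_force': 0.0, 'width': 0.08781616578892322} 0.014
```

View pics/top0b.png

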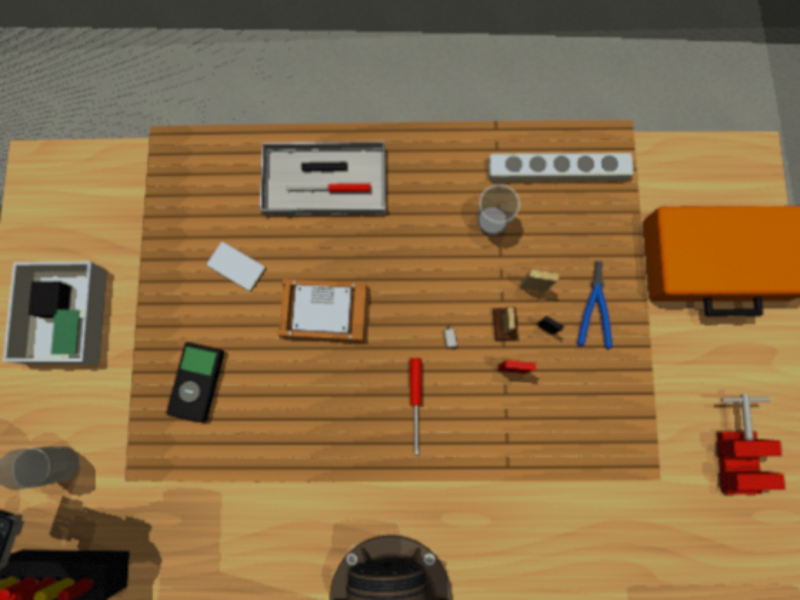

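View pics/scene0b.png

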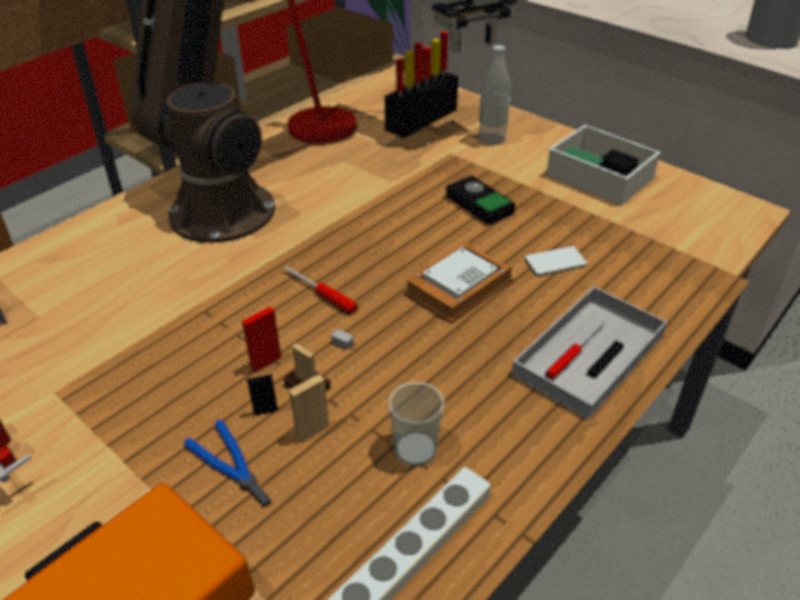

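Top view (800×600 scale): jig around (323,311), the rack with the small plywood spacer around (506,323), a larger plywood look-alike at (541,278), red at (517,366), black at (550,325). Scene view: spacer at about (305,362), jig at about (460,278). I'll enlarge these in one montage.

Run:
```python
import cv2,numpy as np
a=cv2.imread('pics/top0.png');b=cv2.imread('pics/scene0.png')
def c(i,u,v,w,h,s): return cv2.resize(i[v:v+h,u:u+w],(w*s,h*s),interpolation=cv2.INTER_CUBIC)
A=c(a,190,190,80,60,5);B=c(a,335,185,80,60,5);C=c(b,280,165,80,60,5);D=c(b,165,215,80,60,5)
cv2.imwrite('pics/m1.png',np.vstack([np.hstack([A,B]),np.hstack([C,D])]))
```

```text
(no output)
```

View pics/m1.png

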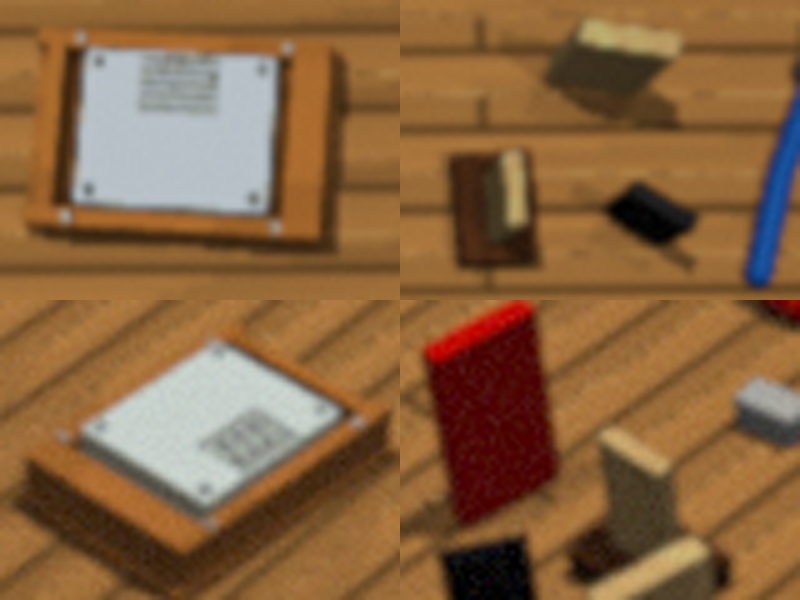

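Run:
```python
from h import *
np.set_printoptions(precision=4,suppress=True)
t=load('top0');s=load('scene0')
A=lambda u,v:(190+u/5-.4,190+v/5-.4)
B=lambda u,v:(335+(u-400)/5-.4,185+v/5-.4)
C=lambda u,v:(280+u/5-.4,165+(v-300)/5-.4)
D=lambda u,v:(165+(u-400)/5-.4,215+(v-300)/5-.4)
J=np.array([atz(t,*A(*p),.036) for p in((40,28),(335,45),(322,240),(25,230))])
print('jig',J.mean(0),J)
c=np.array([atz(t,*A(*p),.044) for p in((83,47),(280,55),(272,214),(74,207))]);print('cover',c.mean(0),c)
d=(c[0]+c[3]-c[1]-c[2])/2;print('y axis yaw',np.arctan2(-d[0],d[1]),np.linalg.norm(d)); d=(J[0]+J[3]-J[1]-J[2])/2;print(np.arctan2(-d[0],d[1]),np.linalg.norm(d))
print('cover tri',tri(t,A(177,131),s,C(215,430)))
print('spacer top tri',tri(t,B(514,192),s,D(640,452)))
S=np.array([atz(t,*B(*p),.086) for p in((502,150),(524,150),(529,232),(503,236))]);print(S,S.mean(0))
r=np.array([atz(t,*B(*p),.02) for p in((450,155),(528,150),(537,265),(460,267))]);print('rack',r,r.mean(0))
```

```text
jig [0.5524 0.1331 0.036 ] [[0.6157 0.2155 0.036 ]
 [0.6042 0.0445 0.036 ]
 [0.4914 0.0514 0.036 ]
 [0.4981 0.2207 0.036 ]]
cover [0.5537 0.1337 0.044 ] [[0.6026 0.1887 0.044 ]
 [0.5969 0.0755 0.044 ]
 [0.5054 0.0792 0.044 ]
 [0.51   0.1915 0.044 ]]
y axis yaw -0.0455044454735217 0.11292623772240801
-0.05328338633821629 0.17038532027043915
cover tri [0.5553 0.1356 0.0372]
spacer top tri [ 0.5251 -0.2329  0.0828]
[[ 0.5468 -0.228   0.086 ]
 [ 0.5467 -0.24    0.086 ]
 [ 0.5015 -0.241   0.086 ]
 [ 0.4994 -0.2268  0.086 ]] [ 0.5236 -0.2339  0.086 ]
rack [[ 0.5555 -0.2088  0.02  ]
 [ 0.5581 -0.2539  0.02  ]
 [ 0.4913 -0.2565  0.02  ]
 [ 0.4905 -0.2125  0.02  ]] [ 0.5239 -0.2329  0.02  ]
```

Cover centre ≈ (0.554, 0.133), jig yaw ≈ -0.05. The wide slot looks to be at the image left, i.e. the jig's +y end. Spacer top ≈ (0.524, -0.233). I'll move there by way of the jig to look at both from close by.

Run:
```python
from h import *
for p in ([.5,.14,.24],[.52,-.233,.22]): print(shift(p).round(1))
```

```text
[4.443e+02 4.060e+02 4.000e-01]
[563.4 760.   20.9]
```

```bash
python3 -m jog '[[1,[445,406,0],-0.25],[1,[445,406,0],-0.25],[1,[445,406,0],-0.25],[1,[445,406,0],-0.25],[1,[445,406,0],-0.25],[1,[445,406,0],-0.25],[1,[445,406,0],-0.25],[1,[445,406,0],-0.25],[1,[445,406,0],-0.25],[1,[445,406,0],-0.25],[1,[445,406,0],-0.25],[1,[445,406,0],-0.25],[1,[445,406,0],-0.25],[1,[445,406,0],-0.25],[1,[445,406,0],-0.25],[1,[445,406,0],-0.25]]'
python3 - <<'E'
from h import *
f=snap('wrist','w1'); print(f['cam_to_world'].round(3))
cv2.imwrite('pics/w1b.png',cv2.resize(f['color'][:,:,::-1],(800,600),interpolation=cv2.INTER_CUBIC))
for p in ([.52,-.233,.22],): print(shift(p).round(1))
E
```

```text
t: 2.15
eef_pos: [0.5006, 0.1405, 0.2406]
ee_rot: [-3.142, -0.0, -0.02]
force: [-0.7, 0.1, 0.5]
width: 0.0876
gripper_force: 0.0
[[-0.021 -0.962 -0.272  0.573]
 [-1.     0.02   0.007  0.139]
 [-0.001  0.272 -0.962  0.385]
 [ 0.     0.     0.     1.   ]]
[ 26.9 372.9  20.6]
```

View pics/w1b.png

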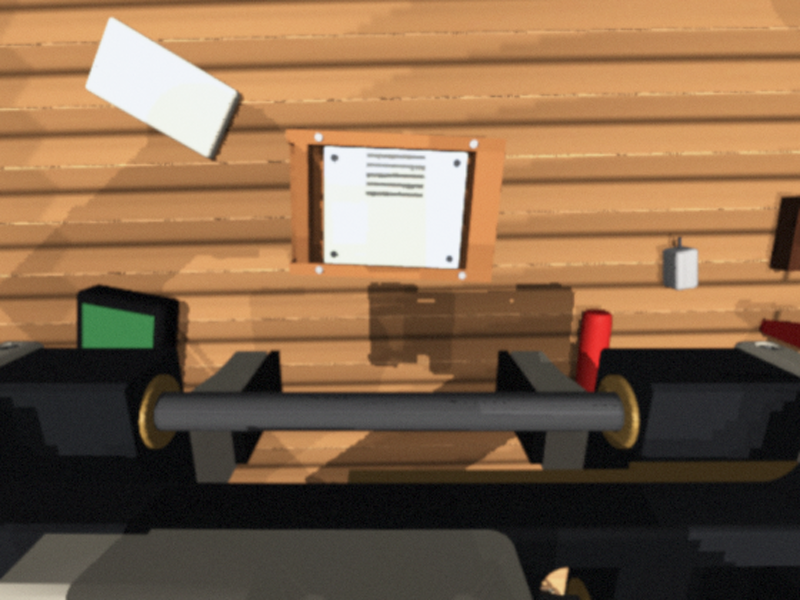

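The wrist view shows the dark wide slot at the left (308–323, 205) and the narrow one at the right (~470, 205), so the wide slot is at the jig's +y end (slot_1). Cover corners are at (323,145), (469,152), (463,269) and (323,262). Next, the spacer.

```bash
python3 -m jog '[[1,[-43,373,40],0],[0,[-43,373,40],0],[0,[-43,373,40],0],[0,[-43,373,40],0],[0,[-43,373,40],0],[0,[-43,373,40],0],[0,[-43,373,40],0],[0,[-43,373,40],0],[0,[-43,373,40],0],[0,[-43,373,40],0]]'
python3 - <<'E'
from h import *
np.set_printoptions(precision=4,suppress=True)
w=load('w1');t=load('top0');k=.7
c=np.array([atz(w,u*k,v*k,.044) for u,v in((323,145),(469,152),(463,269),(323,262))]);print(c,c.mean(0))
d=(c[0]+c[3]-c[1]-c[2])/2;print('yaw',np.arctan2(-d[0],d[1]),np.linalg.norm(d));d=(c[0]+c[1]-c[2]-c[3])/2;print(np.arctan2(d[1],d[0]),np.linalg.norm(d))
c=np.array([atz(w,u*k,v*k,.036) for u,v in((318,137),(473,144),(462,275),(319,269))]);print(c,c.mean(0))
d=(c[0]+c[3]-c[1]-c[2])/2;print('yaw',np.arctan2(-d[0],d[1]));d=(c[0]+c[1]-c[2]-c[3])/2;print(np.arctan2(d[1],d[0]))
f=snap('wrist','w2')
cv2.imwrite('pics/w2b.png',cv2.resize(f['color'][60:270,140:420,::-1],(800,600),interpolation=cv2.INTER_CUBIC))
E
```

```text
t: 3.45
eef_pos: [0.4505, -0.2307, 0.2009]
ee_rot: [-3.142, -0.001, -0.019]
force: [-0.7, -0.5, -0.3]
width: 0.0435
gripper_force: 0.0
[[0.6038 0.1889 0.044 ]
 [0.5965 0.0778 0.044 ]
 [0.5059 0.08   0.044 ]
 [0.514  0.1945 0.044 ]] [0.555  0.1353 0.044 ]
yaw -0.06845652109499464 0.11302888054738894
-0.04284649367157935 0.09029276273461742
[[0.6104 0.1936 0.036 ]
 [0.6028 0.0735 0.036 ]
 [0.4992 0.0793 0.036 ]
 [0.5067 0.1995 0.036 ]] [0.5548 0.1365 0.036 ]
yaw -0.06304578042631483
-0.056707537110762284
```

View pics/w2b.png

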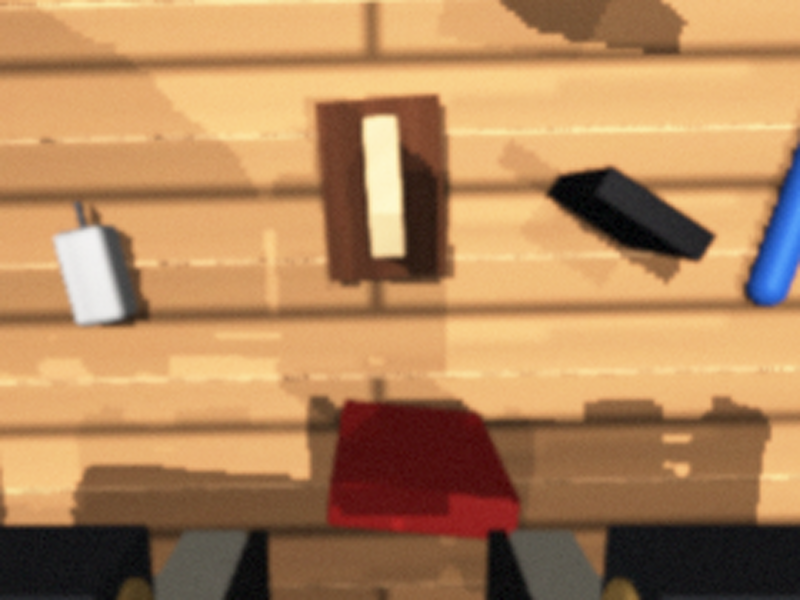

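The spacer's top corners in the crop are (363,115), (397,115), (407,257) and (371,257). The red board stands nearer the robot, with its top edge at (330–520, 520).

Run:
```python
from h import *
np.set_printoptions(precision=4,suppress=True)
w=load('w2');t=load('top0');sc=load('scene0')
W=lambda u,v:(140+(u+.5)*.35-.5,60+(v+.5)*.35-.5)
S=np.array([atz(w,*W(*p),.086) for p in((363,115),(397,115),(407,257),(371,257))]);print(S,S.mean(0))
d=(S[0]+S[1]-S[2]-S[3])/2;print('yaw',np.arctan2(d[1],d[0]),np.linalg.norm(d))
print('tri',tri(w,W(385,186),t,(335+114/5-.4,185+192/5-.4)),tri(w,W(385,186),sc,(165+48-.4,215+152/5-.4)))
print('rack',[atz(w,*W(*p),.02) for p in((317,103),(438,96),(448,275),(331,281))])
T=status.get_state()['eef_pos']
print('red',tri(w,W(425,515),t,(517*.7,366*.7)))
print(shift([S.mean(0)[0],S.mean(0)[1],.063]))
```

```text
[[ 0.547  -0.2276  0.086 ]
 [ 0.5468 -0.2374  0.086 ]
 [ 0.5066 -0.2399  0.086 ]
 [ 0.5068 -0.229   0.086 ]] [ 0.5268 -0.2335  0.086 ]
yaw 0.04897013260991276 0.04027532630220541
tri [ 0.5263 -0.2346  0.0752] [ 0.5275 -0.2332  0.0847]
rack [array([ 0.5574, -0.2101,  0.02  ]), array([ 0.5589, -0.2537,  0.02  ]), array([ 0.4953, -0.2575,  0.02  ]), array([ 0.4939, -0.213 ,  0.02  ])]
red [ 0.4313 -0.2417  0.1039]
[ 76.269    1.2029 137.8475]
```

```bash
python3 -m jog '[[-0.3,[40,1,0],-0.07],[-0.3,[76,1,0],-0.07],[-0.3,[76,1,0],-0.07],[-0.3,[76,1,50],-0.07],[-0.3,[76,1,100],-0.07],[-0.3,[76,1,125],-0.07],[-0.3,[76,1,138],-0.07],[-0.3,[76,1,138],-0.07],[-0.3,[76,1,138],-0.07],[-1,[76,1,138],-0.07],[-1,[76,1,138],-0.07],[-1,[76,1,138],-0.07],[-1,[76,1,138],-0.07],[-1,[76,1,138],-0.07],[-1,[76,1,138],-0.07]]' 25
```

```text
t: 5.38
eef_pos: [0.5262, -0.2345, 0.063]
ee_rot: [3.141, -0.001, 0.049]
force: [-0.5, 0.9, 5.3]
width: 0.0099
gripper_force: 25.0
```

```bash
python3 -m jog '[[-1,[0,0,-25],0],[-1,[0,0,-80],0],[-1,[0,0,-130],0],[-1,[0,0,-130],0],[-1,[-4,-60,-130],0.05],[-1,[-7,-120,-130],0.104],[-1,[-25,-433,-130],0.104],[-1,[-25,-433,-130],0.104],[-1,[-25,-433,-130],0.104],[-1,[-25,-433,-130],0.104],[-1,[-25,-433,-130],0.104],[-1,[-25,-433,-130],0.104],[-1,[-25,-433,-130],0.104],[-1,[-25,-433,-130],0.104],[-1,[-25,-433,-130],0.104]]'
python3 - <<'E'
from h import *
f=snap('wrist','w3')
cv2.imwrite('pics/w3b.png',cv2.resize(f['color'][:,:,::-1],(800,600),interpolation=cv2.INTER_CUBIC))
E
```

```text
t: 7.25
eef_pos: [0.4798, 0.1956, 0.1925]
ee_rot: [3.142, 0.0, -0.057]
force: [0.2, 0.3, -0.8]
width: 0.0097
gripper_force: 25.0
```

View pics/w3b.png

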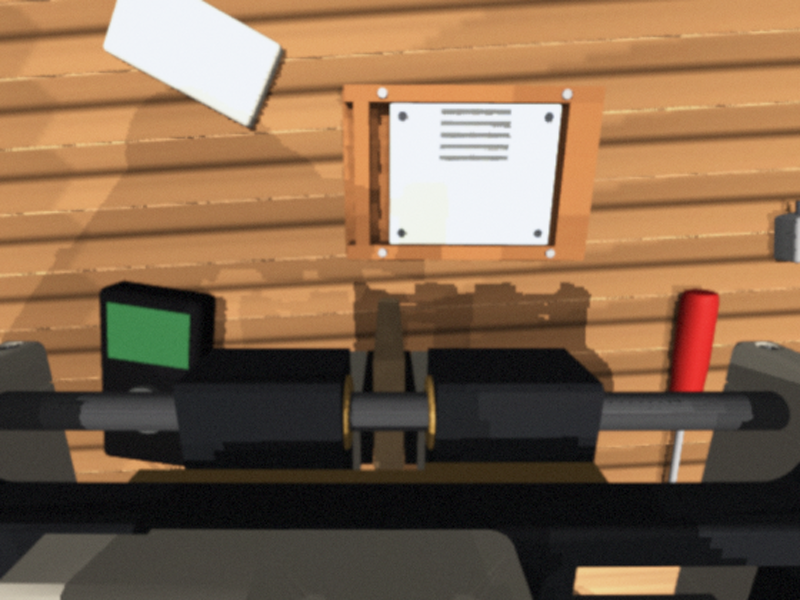

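The slot now runs parallel to the held spacer. The cheek's inner edge is at column 371 (rim height) and the cover's left edge at column 389. Cover corners are (389,103), (562,104), (553,245) and (390,245).

Run:
```python
from h import *
np.set_printoptions(precision=4,suppress=True)
w=load('w3'); k=.7; P=lambda u,v,z:atz(w,(u+.5)*k-.5,(v+.5)*k-.5,z)
c=np.array([P(u,v,.044) for u,v in((389,103),(562,104),(553,245),(390,245))]);C=c.mean(0)
d=(c[0]+c[3]-c[1]-c[2])/2;print(C,'yaw',np.arctan2(-d[0],d[1]),np.linalg.norm(d));d=(c[0]+c[1]-c[2]-c[3])/2;print(np.arctan2(d[1],d[0]),np.linalg.norm(d))
p=np.array([P(u,v,.036) for u,v in((382,93),(567,94),(550,253),(382,253))]);print('pins',p.mean(0)); d=(p[0]+p[3]-p[1]-p[2])/2; print(np.arctan2(-d[0],d[1]))
yaw=-.057; yx=np.array([-np.sin(yaw),np.cos(yaw),0])
print('edges along jig y rel to TCP y:')
T=np.array(status.get_state()['eef_pos'])
for n,q in(('cheek t',P(368,105,.036)),('cheek b',P(371,243,.036)),('cov t',c[0]),('cov b',c[3])): print(n,q,(q-T)@yx)
print('slot from centre',C+.062*yx, 'shift',shift([*(C+.062*yx)[:2],.1]))
# spacer bottom in the picture vs expected
print('expected spacer bottom front px',[np.array(proj(w,T+[.02,dy,-.057]))/k for dy in(-.00375,.00375)])
```

```text
[0.5545 0.1356 0.044 ] yaw -0.05843229347098313 0.11174380439234788
-0.03322787000515932 0.09020580951243178
pins [0.5548 0.1363 0.036 ]
-0.05829841194075594
edges along jig y rel to TCP y:
cheek t [0.6039 0.2029 0.036 ] 0.014119546663792901
cheek b [0.5137 0.207  0.036 ] 0.013153739881139414
cov t [0.6029 0.1892 0.044 ] 0.00036911291141701
cov b [0.5126 0.1936 0.044 ] -0.00034930137746751693
slot from centre [0.558  0.1975 0.044 ] shift [77.8835 -6.0821 92.5845]
expected spacer bottom front px [array([394.7526, 295.6936]), array([379.5624, 296.5282])]
```

```bash
python3 -m jog '[[-1,[40,-4,0],0],[-1,[78,-7,0],0],[-1,[78,-7,0],0],[-1,[78,-7,40],0],[-1,[78,-7,70],0],[-1,[78,-7,85],0],[-1,[78,-7,90],0],[-1,[78,-7,90],0],[-1,[78,-7,94],0],[-1,[78,-7,98],0],[-1,[78,-7,102],0],[-1,[78,-7,105],0],[-1,[78,-7,105],0]]'
```

```text
t: 8.93
eef_pos: [0.5578, 0.1994, 0.0872]
ee_rot: [3.141, 0.0, -0.055]
force: [0.5, 0.3, -0.7]
width: 0.0102
gripper_force: 25.0
```

```bash
python3 -m jog '[[-1,[0,0,4],0],[-1,[0,0,8],0],[-1,[0,0,12],0],[-1,[0,0,15],0],[-1,[0,0,18],0],[-1,[0,0,20],0],[-1,[0,0,20],0]]'
```

```text
t: 9.8
eef_pos: [0.5579, 0.1994, 0.0674]
ee_rot: [3.141, 0.0, -0.055]
force: [-0.2, -0.5, -0.3]
width: 0.0097
gripper_force: 25.0
```

```bash
python3 -m jog '[[-1,[0,0,1],0],[-1,[0,0,2],0],[-1,[0,0,2.5],0],[-1,[0,0,3],0],[-1,[0,0,3],0]]'
```

```text
t: 10.42
eef_pos: [0.558, 0.1995, 0.0651]
ee_rot: [-3.142, -0.0, -0.055]
force: [-2.4, 0.3, 4.8]
width: 0.01
gripper_force: 25.0
```

The spacer is on the bottom (4.8 N at TCP height 0.065). I'll release it, lift, move over the cover and close the fingers.

```bash
python3 -m jog '[[-0.6,[0,0,2],0],[-0.4,[0,0,2],0],[-0.4,[0,0,2],0],[-0.4,[0,0,2],0],[-0.4,[0,0,10],0],[-0.4,[0,0,-30],0],[-0.4,[0,0,-80],0],[-0.4,[0,0,-100],0],[-0.4,[0,0,-100],0]]' | head -0; echo skipped
```

```text
skippedException ignored on flushing sys.stdout:
BrokenPipeError: [Errno 32] Broken pipe
```

I made two mistakes in that call: one row had a z of +10 (downwards), and I cut off the output. I need to see what state it left.

Run:
```python
from h import *
s=status.get_state(); print(s['t'],s['eef_pos'],s['ee_rot'],s['force'],s['width'],s['gripper_force'])
f=snap('scene','s4'); a=cv2.resize(f['color'][150:255,260:400,::-1],(800,600),interpolation=cv2.INTER_CUBIC); cv2.imwrite('pics/s4b.png',a)
```

```text
11.55 [0.55874644 0.20006836 0.16606411] [-3.13940043e+00 -2.64176334e-03 -5.47161513e-02] [-0.780247   -0.31213693 -1.78176412] 0.026248399321499936 0.0
```

View pics/s4b.png

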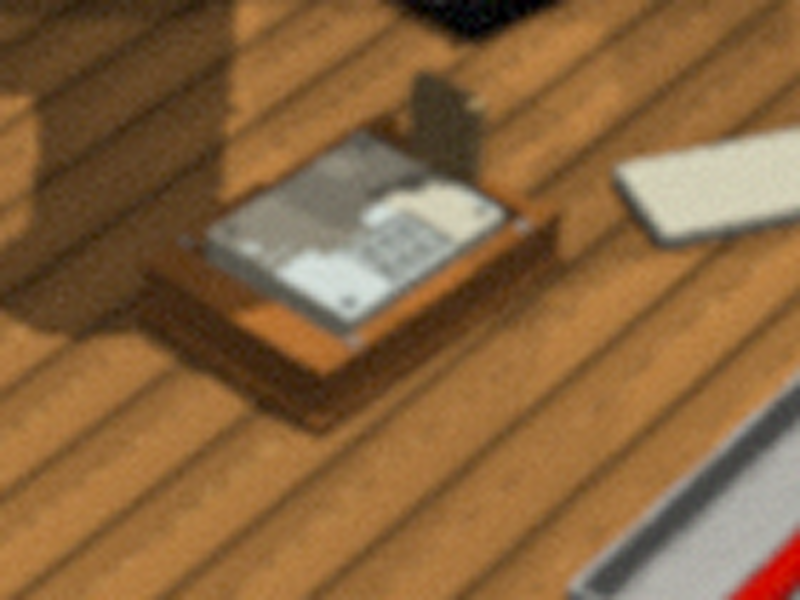

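The spacer stands upright in the slot at (445,125), the cover is back up at its proud height, and nothing else has moved. I'll shut the fingers over the cover centre and come down.

```bash
python3 -m jog '[[-1,[0,30,0],0],[-1,[0,64,0],0],[-1,[0,64,0],0],[-1,[0,64,0],0],[-1,[0,64,40],0],[-1,[0,64,80],0],[-1,[0,64,98],0],[-1,[0,64,104],0],[-1,[0,64,104],0],[-1,[0,64,104],0]]'
```

```text
t: 12.85
eef_pos: [0.555, 0.1361, 0.0614]
ee_rot: [-3.141, -0.001, -0.054]
force: [-0.6, 0.2, -0.4]
width: 0.0008
gripper_force: 0.0
```

```bash
python3 -m jog '[[-1,[0,0,2],0],[-1,[0,0,4],0],[-1,[0,0,6],0],[-1,[0,0,8],0],[-1,[0,0,9],0],[-1,[0,0,10],0],[-1,[0,0,11],0],[-1,[0,0,11],0],[-1,[0,0,11],0]]'
```

```text
t: 13.98
eef_pos: [0.5549, 0.1359, 0.0503]
ee_rot: [-3.141, -0.001, -0.054]
force: [-2.7, 1.8, 8.9]
width: 0.0001
gripper_force: 4.2
```

```bash
python3 -m jog '[[-1,[0,0,0.5],0],[-1,[0,0,1],0],[-1,[0,0,1],0],[-1,[0,0,1],0],[-1,[0,0,1],0]]'
```

```text
t: 14.6
eef_pos: [0.555, 0.1359, 0.0502]
ee_rot: [-3.141, -0.001, -0.054]
force: [-5.2, 0.4, 16.9]
width: 0.0002
gripper_force: 8.4
```

TCP height has stopped at 0.050 while the force climbed from 9 to 17 N, so the cover is on its stop. I'll take one last look before handing in.

```bash
python3 -m jog '[[-1,[0,0,0.5],0],[-1,[0,0,0.5],0],[-1,[0,0,0.5],0],[-1,[0,0,0.5],0]]'
python3 - <<'E'
from h import *
f=snap('scene','s5'); a=cv2.resize(f['color'][150:255,260:400,::-1],(800,600),interpolation=cv2.INTER_CUBIC); cv2.imwrite('pics/s5b.png',a)
E
```

```text
t: 15.1
eef_pos: [0.555, 0.1359, 0.0501]
ee_rot: [-3.141, -0.002, -0.054]
force: [-7.1, 0.6, 21.8]
width: 0.0003
gripper_force: 10.6
```

View pics/s5b.png

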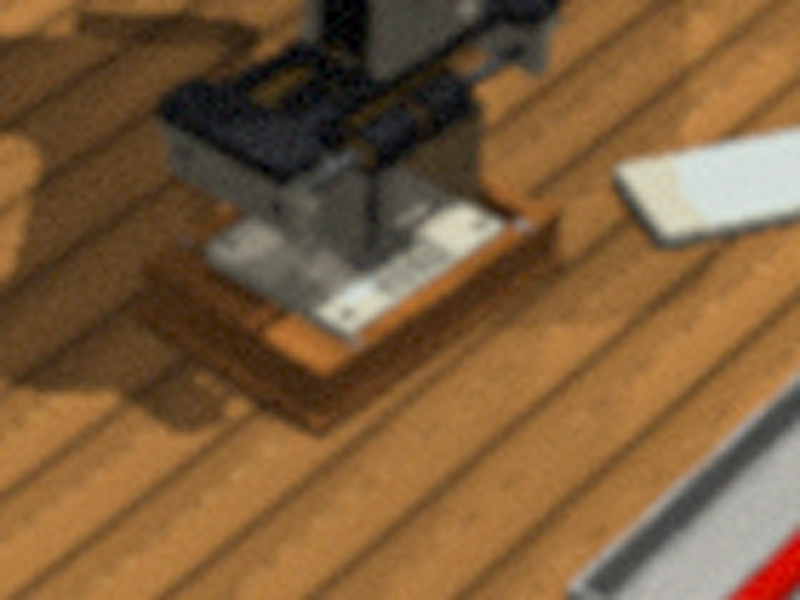

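The cover is flush with the rim, no side face shows around it, and the spacer is still upright in the wide slot behind the gripper at about (450,160).

```bash
python3 -c "
from station import order; print(order.job_done())"
```

```text
the job is handed in; nothing more can be done
None
```

The job is handed in: the spacer is upright on the bottom of the wide slot (slot_1) and released, and the cover is held flush at about 22 N; one mistyped row dipped the open gripper about 10 mm just after release and may have briefly touched the cover, but the next picture showed the cover at rest height and the spacer upright.

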